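# Clear the incense mill and hold its lid at pulse

### The job

Take the hand brush and sweep the three wood chunks off the mill's flat top into the catch pan at its end, touching the chunks with nothing but the brush, then set the brush down on the counter, clear of the mill. Drop the lid into the mill's round collar with its two lugs through the two notches until it is fully home, and turn it clockwise (seen from above) against its spring to the half-way pulse position, 45 degrees, where the lid's bar points at the two upright ribs on the collar; never turn it so far that the lock clicks. Finish while still gripping the lid there, because it springs back when let go, and leave everything else on the counter alone.

Things in the scene. Friction and masses are not known exactly. Their poses are not given: they have to be found in the camera images.
- mill: Fixed grey bench mill for incense wood, 150 (x) x 280 (y) mm, aluminium top at z = 50. Origin: on the counter under the axis of its round collar, z up. The top spans y = +60 to -220. Collar: 94 mm across, rim at z = 75.5. Two upright ribs outside its wall, 45 degrees clockwise (from above) of its notches, reach 58 mm from the axis.
- apron (a point): Point in the middle of the open end edge of the mill's flat top, at its height, x = 0, y = -220, z = 50 mm in the mill's frame; axes as the mill's. The apron that carries the chunks runs from here 170 mm to +y, up to the collar's wall, between two 12 mm high curbs 138 mm apart inside (x = -69 to +69). Chunks pushed over this edge (towards -y) drop into the pan.
- collar (a point): Point on the collar's axis at the ledge the lid rests on (mill z = 60 mm); axes as the mill's. Bore 70 mm wide through the 5 mm lip at the top (rim 15.5 mm, lip's underside 10.5 mm above this point), 84 mm wide below it. The lip has two notches for the lugs, at +x and -x, 18 mm wide at the bore, 22 further out. Counter-clockwise turning is blocked.
- pan (a point): Centre of the inner floor of the open steel catch pan fixed at the mill's -y end; axes as the mill's. Inside 144 (x) x 98 (y) mm; its rim is 24 mm above this point, its floor 44 mm below the apron.
- lid: Loose bayonet lid, 0.2 kg, standing on the counter: aluminium plug 66 mm across, 24 tall; on it a black upright bar along the lid's x, 62 long, 14 thick (y), from z = 24 to 60 mm, to be gripped across its thickness. Two 12 mm wide lugs, z = 2 to 8 mm, stick out under the bar's ends (+x and -x) to 80 mm across. Either way round fits. Origin: centre of the underside, z up.
- ring (a joint): Spring return ring in the collar that the lid's lugs push clockwise; rad, 0 at rest, grows clockwise. The lid turns freely 0.13 rad from straight, then the ring follows it: lid at 45 degrees reads about 0.65. It resists with 0.025 N m at the start to 0.065 N m at 45 degrees and springs back.
- latch (a joint): Lock of the collar; rad, 0 = open. The lugs meet it when the lid has turned 68 degrees, there the resistance jumps by 0.3 N m, and above 0.1 (lid at 74 degrees) it has clicked.
- brush: Loose wooden hand brush, 0.12 kg, standing on its bristles: rigid bristle block 110 (x) x 34 (y) x 30 mm, wooden back 120 x 38 mm up to z = 44, and an upright grip ridge 90 long (x), 18 thick (y), from z = 44 to 82 mm. Origin: centre of the underside of the bristles; z up.
- chunk0: Loose chunk of dark wood, 26 x 20 x 18 mm, about 15 g, lying on the mill's apron. Origin: centre of its underside as it lies at the start.
- chunk1: Loose chunk of dark wood, 22 x 22 x 20 mm, about 15 g, lying on the mill's apron. Origin: centre of its underside as it lies at the start.
- chunk2: Loose chunk of dark wood, 28 x 18 x 17 mm, about 15 g, lying on the mill's apron. Origin: centre of its underside as it lies at the start.
- vial1: Small amber oil bottle, 28 mm across, 62 mm tall, standing on the counter. Leave alone. Origin: centre of its underside.
- vial2: Second amber oil bottle, the same, standing farther from the robot. Leave alone. Origin: centre of its underside.
- bowl: Small blue bowl, 90 mm across, 35 mm tall. Leave alone. Origin: centre of its underside.
- dish: Terracotta plate, 130 mm across, 20 mm tall. Leave alone. Origin: centre of its underside.
- candle: Green glass jar, 64 mm across, 75 mm tall. Leave alone. Origin: centre of its underside.
- holder: Flat wooden incense holder 200 x 34 x 8 mm with a brass stub. Leave alone. Origin: centre of its underside.
Mind the look-alikes: they are no part of the job. Leave any turquoise or yellow look-alike of the brush alone. What is shaped like the lid but red is not meant.

How it is judged:
By the outcome, as a careful person would: the job done as asked, in the order asked, and still so for the second after the job is handed in, while the arm keeps its last pose, push and grip.
It also fails if it takes over 67 s, if anything falls off the work surface, if the arm or the gripper's body presses on something with over 40 N, if the wrist force passes 120 N, or if a joint passes its speed limit or range.

### The arm

A 6-joint arm with a two-finger parallel gripper is mounted at the origin on the work surface. World frame = base frame: x ahead of the robot, y to its left, z up, the work surface at z = 0. Lengths are in m, angles in degrees, forces in N, time in s.
With the tool pointing down it reaches from about 0.35 to 0.875 m from the base axis. Payload 4.2 kg.
Tool frame: the origin (TCP) lies midway between the tips of the shut fingers; the grasp point (between the pads) lies 19 mm behind it; z points along the fingers, y is the line along which they close (so a half turn about z gives the same grasp; the last joint's range is limited). The gripper opens to 87 mm and grips with 3 to 60 N. Pads are 19 mm wide; open, the fingers measure 117 mm over their backs; the gripper's body (75 mm by 190 mm) begins 51 mm behind the grasp point.
Start: joints at [-48.896, 22.042, 0.453, 0, -68.411, -14.817], TCP at [0.277, -0.56, 0.223] pointing down, gripper open.
Joint ranges: [-179.83, 179.83], [-69.29, 118.12], [-61.27, 80.66], [-181.25, 117.63], [-171.15, -9.14], [-177.46, 177.46]. Speed limits (degrees/s): [159.86, 159.86, 180, 180, 180, 180].

### API

Orientations are given as a 3x3 rotation matrix whose columns are the frame's x, y, z axes.
In Python, from station import r, cams gives the robot as it stands.
- The arm moves only by the tool play_rows, never from a script. Its argument "commands" is text: rows parted by semicolons, each of 6 numbers parted by spaces: the shift along the world's x, y, z normalised to -1 to 1, where 1 is 30 mm, then the turn, a rotation vector about the world's x, y, z normalised to -1 to 1, where 1 is 0.15 rad. A call has 1 to 20 rows; each row shifts and turns the commanded pose from where the row before left it; what a row does not reach is not made up. A row lasts 1/10 s, in which the tool goes at most 50 mm and 8.59 degrees, less where a joint would pass 70% of its speed; a pose out of reach is approached as far as the arm can. A call with a number of a shift or a turn outside -1 to 1 is refused whole. A call with a gripper value outside its range is refused whole. "grip" is the finger opening in mm, from 0 to 87, set as the call begins (left out, the last holds). The fingers move at their own pace and stop on an object; the grip force is fixed at half the most. Time passes only in rows, so rows that do not move let the fingers close. It gives the time, the measured TCP pose, the force, the opening and the grip force at its end, in the units of the state.
- r.sense(): the state, without advancing time (a new reading comes with each control period).
- cams.capture(name): name is "scene" or "top" or "wrist"; returns (picture, depth): 384x512x3 uint8, blue, green, red; 384x512 float32, m along the optical axis (not along the pixel's ray), 0 where there is no reading.
- cams.camera_info(name): a dict with "mtx" (3x3 intrinsics, pixels), "R" (3x3) and "t" (3): a world point X has camera coordinates R X + t. Camera axes: x right, y down, z forward; pixel columns grow to the right and rows downward; lengths in m; the calibration is good to about 2 mm. A picture is of the moment at which its call begins: read the wrist's pose just before it. camera_info takes no time and is no camera call; for the wrist camera it gives the pose at the moment of the call.
- r.finish_job(): hands the job in; it is judged then, once.
The state is a dict: "time_s": time; "joints": joint angles; "joint_velocities": joint speeds; "effort": joint torques, N m; "tcp_pos": TCP position; "ee_rot": TCP orientation; "wrist_force": force on the tool from outside, world axes, zero at the start; "moment": the same for the moment, N m; "gripper_width": opening from 0.0 (shut) to 1.0 (fully open); "gripper_force": force on a finger pad.
Only numpy, scipy, OpenCV 4.12 (cv2) and the standard library are available. Lean on these libraries where they do the work, as an engineer would, in place of code of your own. Each camera call takes 0.05 s, during which the arm holds its last target. There are 200 camera calls.

## Working session

There is one attempt and no reset: what is moved stays moved. The work goes in short steps, Python scripts to look and compute and a tool call to move; the robot and the scene stay as the last step left them, time stands still between calls to the robot, and variables do not carry over. Pictures are saved under pics/ and viewed, at most 10 in all, crops included, and the job is handed in when it is done.

Besides the shell and the picture viewer there is one more tool, called after ">>>" as name(argument=value, ...) on one line, values as JSON. play_rows: Moves the arm, as the interface text tells. Scaled input: -1 to 1 covers 30 mm each way for a shift and 0.15 rad each way for a turn. Its arguments: {"type":"object","properties":{"commands":{"type":"string"},"grip":{"type":"number"}},"required":["commands"]}

```bash
mkdir -p pics; ls
python3 - <<'E'
from station import r,cams
import cv2,numpy as np
for n in("top","scene"):
    p,d=cams.capture(n); cv2.imwrite(f"pics/{n}0.png",cv2.resize(p,(800,600))); np.save(f"pics/{n}0.npy",d)
    print(n,cams.camera_info(n))
s=r.sense();print(s["time_s"],s["tcp_pos"],s["ee_rot"])
E
```

```text
pics
top {'mtx': array([[455.74302811,   0.        , 251.02381898],
       [  0.        , 455.74302811, 195.54871442],
       [  0.        ,   0.        ,   1.        ]]), 'R': array([[ 0.00127991, -0.99999805, -0.00150398],
       [-0.99923979, -0.00122033, -0.03896615],
       [ 0.03896424,  0.00155271, -0.9992394 ]]), 't': array([0.06485637, 0.53461959, 1.36372944])}
scene {'mtx': array([[366.80174579,   0.        , 255.51335947],
       [  0.        , 366.80174579, 191.46925301],
       [  0.        ,   0.        ,   1.        ]]), 'R': array([[ 0.15769907,  0.98744816,  0.00878313],
       [ 0.50275198, -0.0726296 , -0.86137413],
       [-0.84992438,  0.14025363, -0.50789514]]), 't': array([-0.11393441, -0.19294347,  1.51180394])}
0.1 [ 0.27657432 -0.55988636  0.22156907] [[-8.96657063e-01 -4.42724716e-01 -9.67599983e-04]
 [-4.42725757e-01  8.96655489e-01  1.68482244e-03]
 [ 1.21691297e-04  1.93908938e-03 -9.99998113e-01]]
```

View pics/top0.png

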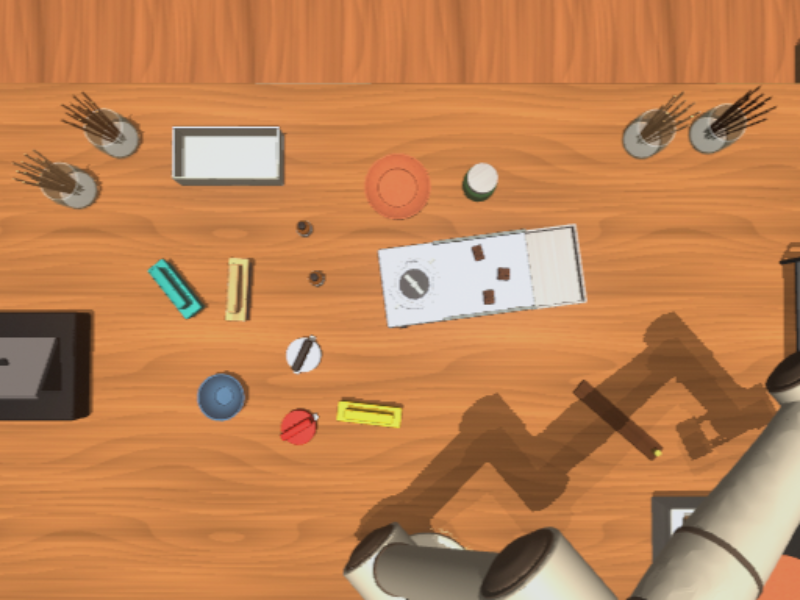

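View pics/scene0.png

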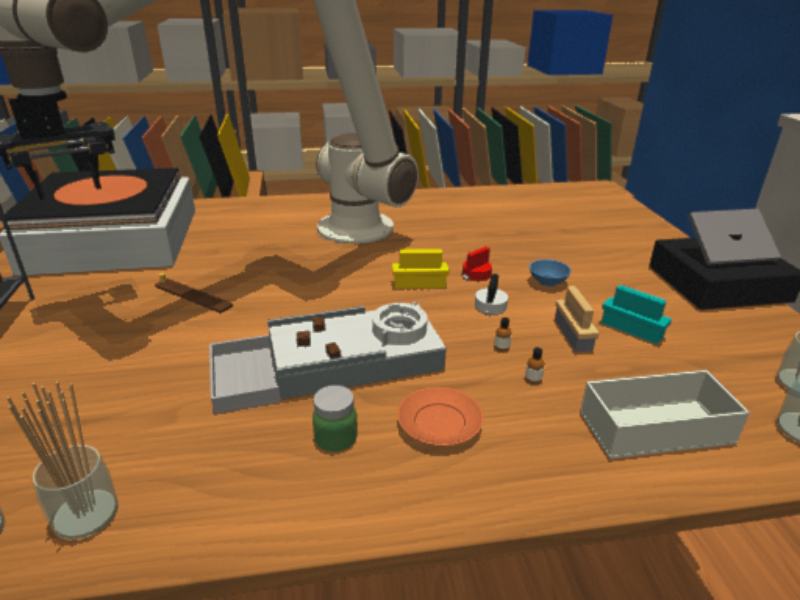

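```bash
cat > h.py <<'E'
import numpy as np,cv2
def world(ci,d):
    h,w=d.shape; u,v=np.meshgrid(np.arange(w),np.arange(h)); K=ci["mtx"]
    c=np.stack([(u-K[0,2])/K[0,0]*d,(v-K[1,2])/K[1,1]*d,d],-1)
    return (c-ci["t"])@ci["R"]
def pix2w(ci,uv,z):
    K=ci["mtx"]; ray=ci["R"].T@np.linalg.solve(K,[uv[0],uv[1],1]); o=-ci["R"].T@ci["t"]
    return o+ray*(z-o[2])/ray[2]
def proj(ci,X):
    c=np.atleast_2d(X)@ci["R"].T+ci["t"]; p=c@ci["mtx"].T; return p[:,:2]/p[:,2:]
def rect(P,m):
    q=(P[m][:,:2]*1000).astype(np.float32); (c,s,a)=cv2.minAreaRect(q)
    return "n%d c=(%.1f,%.1f) size=(%.0f,%.0f) ang=%.1f z=%.1f mean=%s"%(len(q),*c,*s,a,1000*np.median(P[m][:,2]),q.mean(0).round(1))
E
python3 - <<'E'
from station import cams
from h import *
ci=cams.camera_info("top"); d=np.load("pics/top0.npy"); P=world(ci,d); z=P[...,2]
def box(x0,y0,x1,y1):
    m=np.zeros(z.shape,bool); f=.64; m[int(y0*f):int(y1*f),int(x0*f):int(x1*f)]=1; return m
print("ridge",rect(P,box(215,245,260,330)&(z>.065)))
print("brush",rect(P,box(215,245,260,330)&(z>.03)))
print("bar",rect(P,box(280,325,330,385)&(z>.045)))
print("lid",rect(P,box(280,325,330,385)&(z>.015)&(z<.03)))
M=box(370,215,600,335)
print("mill",rect(P,M&(z>.044)&(z<.056)))
print("collar",rect(P,M&(z>.072)))
print("rest+pan",rect(P,M&(z>.02)))
n,l,st,c=cv2.connectedComponentsWithStats((box(450,235,530,315)&(z>.058)).astype(np.uint8))
for i in range(1,n): print("chunk",rect(P,l==i))
E
```

```text
ridge n227 c=(545.2,213.6) size=(315,87) ang=82.4 z=81.8 mean=[562.6 349.9]
brush n548 c=(553.2,218.5) size=(321,119) ang=85.4 z=49.3 mean=[562.4 350.7]
bar n113 c=(467.8,164.5) size=(48,198) ang=21.1 z=60.8 mean=[441.9 230.6]
lid n263 c=(441.5,233.8) size=(63,63) ang=0.7 z=24.9 mean=[441.2 232.5]
mill n3665 c=(584.8,-54.7) size=(150,280) ang=7.7 z=50.8 mean=[585.3 -61. ]
collar n423 c=(578.2,-25.9) size=(120,235) ang=20.3 z=77.2 mean=[561.3  22.9]
rest+pan n5169 c=(621.8,-100.8) size=(230,383) ang=8.5 z=51.7 mean=[585.1 -61.2]
chunk n65 c=(662.1,-91.4) size=(6,101) ang=7.7 z=62.7 mean=[660.9 -85.7]
chunk n1 c=(481.0,63.4) size=(0,0) ang=0.0 z=1383.6 mean=[481.   63.4]
chunk n1 c=(651.2,-68.5) size=(0,0) ang=0.0 z=59.6 mean=[651.2 -68.5]
chunk n1 c=(481.0,63.4) size=(0,0) ang=0.0 z=1383.6 mean=[481.   63.4]
chunk n65 c=(632.3,-94.4) size=(28,19) ang=18.6 z=66.3 mean=[632.1 -94. ]
chunk n2 c=(558.8,-33.1) size=(248,0) ang=128.9 z=721.7 mean=[558.8 -33.1]
chunk n1 c=(481.0,63.4) size=(0,0) ang=0.0 z=1383.6 mean=[481.   63.4]
chunk n1 c=(481.0,63.4) size=(0,0) ang=0.0 z=1383.6 mean=[481
[... 251 characters left out ...]
 size=(272,0) ang=117.0 z=720.9 mean=[542.8 -58. ]
chunk n1 c=(601.6,-184.9) size=(0,0) ang=0.0 z=59.3 mean=[ 601.6 -184.9]
chunk n1 c=(481.0,63.4) size=(0,0) ang=0.0 z=1383.6 mean=[481.   63.4]
chunk n64 c=(549.0,-113.9) size=(17,29) ang=88.9 z=67.2 mean=[ 548.8 -113.8]
chunk n1 c=(554.8,-48.0) size=(0,0) ang=0.0 z=58.2 mean=[554.8 -48. ]
chunk n1 c=(552.0,-155.7) size=(0,0) ang=0.0 z=58.1 mean=[ 552.  -155.7]
chunk n1 c=(548.8,-47.7) size=(0,0) ang=0.0 z=62.0 mean=[548.8 -47.7]
chunk n1 c=(481.0,63.4) size=(0,0) ang=0.0 z=1383.6 mean=[481.   63.4]
chunk n63 c=(523.5,-139.3) size=(6,97) ang=7.6 z=62.5 mean=[ 524.4 -143.5]
chunk n1 c=(525.7,-53.7) size=(0,0) ang=0.0 z=58.6 mean=[525.7 -53.7]
```

Run:
```python
from station import cams
from h import *
ci=cams.camera_info("top"); d=np.load("pics/top0.npy"); P=world(ci,d); z=P[...,2]
def box(x0,y0,x1,y1):
    m=np.zeros(z.shape,bool); f=.64; m[int(y0*f):int(y1*f),int(x0*f):int(x1*f)]=1; return m&(z<.1)
B=box(215,245,260,330)
print("ridge",rect(P,B&(z>.075)))
print("brush",rect(P,B&(z>.035)&(z<.06)))
L=box(280,325,330,385)
print("bar",rect(P,L&(z>.055)))
M=box(370,215,600,335)
for lo in(.07,.074): print("collar",rect(P,M&(z>lo)))
a=np.radians(7.7);R=np.array([[np.cos(a),-np.sin(a)],[np.sin(a),np.cos(a)]])
c=np.array([584.8,-54.7]);print("axis",c+R@[0,80],"apron",c+R@[0,-140])
for ch in([632.3,-94.4],[593,-142.5],[549,-113.9]): print("chunk in mill",R.T@(np.array(ch)-c-R@[0,80]))
for n,b in(("vial1",(300,262,335,290)),("vial2",(290,215,320,242)),("bowl",(190,365,255,425)),("dish",(360,150,435,225)),("red",(275,400,325,450)),("yellow",(330,390,410,435)),("candle",(455,160,505,205)),("teal",(140,250,210,325)),("holder",(570,375,670,465))): 
    print(n,rect(P,box(*b)&(z>.006)))
```

```text
ridge n201 c=(564.6,357.3) size=(19,87) ang=88.7 z=82.1 mean=[564.6 357. ]
brush n303 c=(564.2,357.7) size=(39,119) ang=88.1 z=44.5 mean=[562.1 351.5]
bar n103 c=(440.8,234.6) size=(14,61) ang=64.4 z=61.0 mean=[441.1 234.1]
collar n407 c=(592.9,-38.8) size=(122,223) ang=4.2 z=76.0 mean=[576.2   7.4]
collar n311 c=(574.3,-38.0) size=(92,219) ang=0.3 z=77.1 mean=[574.4  19.8]
axis [574.08110517  24.57865598] apron [ 603.55806596 -193.43764796]
chunk in mill [  41.75245043 -125.70637684]
chunk in mill [  -3.63792484 -168.10701166]
chunk in mill [ -43.40918073 -133.86949999]
vial1 n91 c=(592.4,213.0) size=(49,61) ang=9.1 z=40.5 mean=[586.6 208.1]
vial2 n89 c=(687.7,235.4) size=(46,27) ang=15.0 z=40.0 mean=[680.7 232.6]
bowl n682 c=(364.2,391.3) size=(114,117) ang=0.2 z=19.7 mean=[359.3 392. ]
dish n1182 c=(766.7,58.5) size=(144,143) ang=0.3 z=13.0 mean=[767.7  56.2]
red n428 c=(310.0,245.9) size=(88,84) ang=1.7 z=25.8 mean=[306.2 241.6]
yellow n587 c=(330.1,110.5) size=(148,80) ang=88.1 z=46.6 mean=[333.3 108.7]
candle n448 c=(779.7,-108.0) size=(76,84) ang=25.3 z=73.9 mean=[764.7 -98.2]
teal n636 c=(572.4,490.3) size=(140,132) ang=3.0 z=46.7 mean=[566.3 471. ]
holder n757 c=(317.7,-367.3) size=(187,167) ang=90.0 z=8.8 mean=[ 317.  -368.2]
```

>>> play_rows(commands=".3 .95 0 0 0 -.1;.3 .95 0 0 0 -.1;.3 .95 0 0 0 -.1;.3 .95 0 0 0 -.1;.3 .95 0 0 0 -.1;.3 .95 0 0 0 -.1;.3 .95 0 0 0 -.1;.3 .95 0 0 0 -.1;.3 .95 0 0 0 -.1;.3 .95 0 0 0 -.1;.3 .95 0 0 0 -.1;.3 .95 0 0 0 -.1;.3 .95 0 0 0 -.1;.3 .95 0 0 0 -.1;.3 .95 0 0 0 -.1;.3 .95 0 0 0 -.1", grip=87)

```text
time_s: 1.7
tcp_pos: [0.4207, -0.1031, 0.2223]
ee_rot: [[-0.976, -0.216, -0.0], [-0.216, 0.976, 0.0], [0.0, 0.0, -1.0]]
wrist_force: [0.5, -0.3, -0.1]
gripper_width: 1.003
gripper_force: 0.0
```

>>> play_rows(commands=".3 .95 0 0 0 -.1;.3 .95 0 0 0 -.1;.3 .95 0 0 0 -.1;.3 .95 0 0 0 -.1;.3 .95 0 0 0 -.1;.3 .95 0 0 0 -.1;.3 .95 0 0 0 -.1;.3 .95 0 0 0 -.1;.3 .95 0 0 0 -.1;.3 .95 0 0 0 -.1;.3 .95 0 0 0 -.1;.3 .95 0 0 0 -.1;.3 .95 0 0 0 -.1;.3 .95 0 0 0 -.1;.3 .95 0 0 0 -.1;.3 .95 0 0 0 -.1;0 0 0 0 0 0;0 0 0 0 0 0")

```text
time_s: 3.5
tcp_pos: [0.5644, 0.3518, 0.2213]
ee_rot: [[-1.0, 0.02, -0.002], [0.02, 1.0, -0.001], [0.002, -0.001, -1.0]]
wrist_force: [-0.4, -0.5, -0.3]
gripper_width: 1.001
gripper_force: 0.0
```

```bash
cat >> h.py <<'E'
def look(name):
    from station import r,cams
    s=r.sense(); ci=cams.camera_info("wrist"); p,d=cams.capture("wrist"); cv2.imwrite(f"pics/{name}.png",p); np.savez(f"pics/{name}.npz",d=d,**ci)
    y=s["ee_rot"]; print("t",s["time_s"],"tcp",np.round(1000*np.array(s["tcp_pos"]),1),"yang %.1f"%np.degrees(np.arctan2(y[1][1],y[0][1])),"tilt",np.round(np.array(y)[:2,2],4),"J",np.round(s["joints"],0),"F",np.round(s["wrist_force"],1))
    P=world(ci,d); P[d<=0]=np.nan; return p,P
E
python3 - <<'E'
from h import *
p,P=look("w1"); z=P[...,2]; near=(np.hypot(P[...,0]-.565,P[...,1]-.357)<.08)
print("ridge",rect(P,near&(z>.077)&(z<.09))); print("back",rect(P,near&(z>.04)&(z<.05)))
E
```

```text
t 3.5 tcp [564.4 351.8 221.3] yang 88.8 tilt [-0.0018 -0.0014] J [  46.   26.    7.   -0.  -71. -137.] F [-0.4 -0.5 -0.3]
ridge n1194 c=(562.2,359.2) size=(18,89) ang=87.2 z=82.8 mean=[559.9 359.2]
back n1543 c=(563.8,385.0) size=(90,119) ang=86.6 z=44.9 mean=[551.5 359.5]
```

>>> play_rows(commands="0 .2 0 0 0 -.15;0 0 -1 0 0 0;0 0 -1 0 0 0;0 0 -1 0 0 0;0 0 -1 0 0 0;0 0 -.7 0 0 0;0 0 -.5 0 0 0;0 0 -.4 0 0 0;0 0 -.2 0 0 0;0 0 0 0 0 0;0 0 0 0 0 0")

```text
time_s: 4.65
tcp_pos: [0.5654, 0.3581, 0.0495]
ee_rot: [[-0.999, 0.044, 0.001], [0.044, 0.999, 0.001], [-0.001, 0.001, -1.0]]
wrist_force: [-1.2, -0.9, 1.3]
gripper_width: 1.0
gripper_force: 0.0
```

>>> play_rows(commands="0 0 0 0 0 0;0 0 0 0 0 0;0 0 0 0 0 0;0 0 0 0 0 0;0 0 0 0 0 0;0 0 0 0 0 0;0 0 0 0 0 0;0 0 0 0 0 0", grip=8)

```text
time_s: 5.45
tcp_pos: [0.5648, 0.3577, 0.0485]
ee_rot: [[-0.999, 0.044, -0.0], [0.044, 0.999, -0.0], [0.0, -0.0, -1.0]]
wrist_force: [-0.4, -0.3, -0.1]
gripper_width: 0.351
gripper_force: 0.0
```

>>> play_rows(commands="0 0 0 0 0 0;0 0 0 0 0 0;0 0 0 0 0 0;0 0 0 0 0 0;0 0 0 0 0 0")

```text
time_s: 5.95
tcp_pos: [0.5647, 0.3576, 0.0483]
ee_rot: [[-0.999, 0.044, -0.0], [0.044, 0.999, -0.0], [0.0, -0.0, -1.0]]
wrist_force: [0.5, 0.2, -0.9]
gripper_width: 0.206
gripper_force: 30.0
```

>>> play_rows(commands="0 0 .5 0 0 0;0 0 1 0 0 0;0 0 1 0 0 0;0 0 1 0 0 0;0 0 .3 0 0 0;0 -.3 0 0 0 0;0 -.6 0 0 0 .1;.05 -.9 0 0 0 .1;.05 -.9 0 0 0 .1;.05 -.9 0 0 0 .1;.05 -.9 0 0 0 .1;.05 -.9 0 0 0 .1;.05 -.9 0 0 0 .1;.05 -.9 0 0 0 .1;.05 -.9 0 0 0 .1;.05 -.9 0 0 0 .1;.05 -.9 0 0 0 .1;.05 -.9 0 0 0 .1")

```text
time_s: 7.75
tcp_pos: [0.5795, 0.0318, 0.1604]
ee_rot: [[-0.991, -0.136, -0.004], [-0.136, 0.991, -0.001], [0.004, -0.0, -1.0]]
wrist_force: [-0.2, 0.0, -1.0]
gripper_width: 0.206
gripper_force: 30.0
```

>>> play_rows(commands=".05 -.9 0 0 0 0;.05 -.9 0 0 0 0;0 -.8 0 0 0 0;0 -.6 0 0 0 0;0 0 0 0 0 0;0 0 0 0 0 0;0 0 0 0 0 0")

```text
time_s: 8.45
tcp_pos: [0.5837, -0.062, 0.1616]
ee_rot: [[-0.991, -0.136, -0.002], [-0.136, 0.991, 0.0], [0.002, 0.0, -1.0]]
wrist_force: [-0.2, 0.3, -1.0]
gripper_width: 0.202
gripper_force: 30.0
```

Run:
```python
from h import *
p,P=look("w2")
from station import cams
t,d=cams.capture("top"); cv2.imwrite("pics/t2.png",cv2.resize(t[120:240,230:390],(800,600),interpolation=cv2.INTER_CUBIC))
z=P[...,2]; print(p.shape)
```

```text
t 8.45 tcp [583.7 -62.  161.6] yang 97.8 tilt [-0.0017  0.    ] J [ 10.  21. -10.  -0. -59. -92.] F [-0.2  0.3 -1. ]
(384, 512, 3)
```

View pics/w2.png

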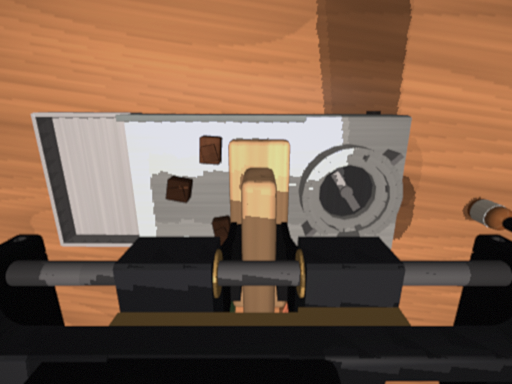

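Run:
```python
from h import *
f=np.load("pics/w2.npz"); ci={k:f[k] for k in("mtx","R","t")}; P=world(ci,f["d"]); z=P[...,2]
O=np.array([.5741,.0246]); a=np.radians(7.7);R=np.array([[np.cos(a),-np.sin(a)],[np.sin(a),np.cos(a)]])
m=lambda uv,zz:np.round(1000*((pix2w(ci,uv,zz)[:2]-O)@R),1)
print("back corners",m((229,141),.157),m((290,141),.157), z[150:165,235],)
for n,uv,zz in(("c0",(210,150),.068),("c1",(179,189),.07),("c0 right",(222,150),.068),("collar c",(349,190),.06),("mill corner+x+y",(408,117),.05),("apron end +x",(125,120),.05),("apron end -x",(140,243),.05)): print(n,m(uv,zz))
u=np.zeros(z.shape,bool);u[125:235,115:425]=1;Q=P.copy();Q[...,:2]=(P[...,:2]-O)@R
print("collar ring",rect(Q,u&(z>.0745)&(z<.079)&(Q[...,1]>-.1)))
```

```text
back corners [ -64.2 -105. ] [-64.3 -68.3] [0.15949557 0.15849691 0.15969006 0.15833956 0.15706251 0.15918358
 0.15844413 0.15851717 0.15985346 0.15970197 0.15966276 0.15851599
 0.15804846 0.15887511 0.15882648]
c0 [ -45.6 -132.2]
c1 [  -8.4 -163.5]
c0 right [ -45.6 -121.1]
collar c [-4.7  3.3]
mill corner+x+y [-75.   56.4]
apron end +x [ -71.7 -215.8]
apron end -x [  59.5 -217.4]
collar ring n3041 c=(-6.5,1.2) size=(85,95) ang=0.4 z=76.6 mean=[-8.7  1.8]
```

>>> play_rows(commands=".1 0 -.6 0 0 0;0 0 -.6 0 0 0;0 0 -.5 0 0 0;0 0 -.25 0 0 0;0 0 -.1 0 0 0;0 0 0 0 0 0;0 0 0 0 0 0")

```text
time_s: 9.25
tcp_pos: [0.5879, -0.0622, 0.1019]
ee_rot: [[-0.991, -0.136, 0.002], [-0.136, 0.991, -0.0], [-0.002, -0.0, -1.0]]
wrist_force: [-0.4, 0.0, -1.6]
gripper_width: 0.205
gripper_force: 30.0
```

>>> play_rows(commands="0 0 -.07 0 0 0;.04 -.3 0 0 0 0;.05 -.4 0 0 0 0;.05 -.4 0 0 0 0;.05 -.4 0 0 0 0;.05 -.4 0 0 0 0;.05 -.4 0 0 0 0;.05 -.4 0 0 0 0;.05 -.4 0 0 0 0")

```text
time_s: 10.15
tcp_pos: [0.5991, -0.1565, 0.0989]
ee_rot: [[-0.991, -0.136, -0.0], [-0.136, 0.991, 0.0], [0.0, 0.0, -1.0]]
wrist_force: [-0.3, 1.6, -1.7]
gripper_width: 0.2
gripper_force: 30.0
```

>>> play_rows(commands=".05 -.4 0 0 0 0;.05 -.4 0 0 0 0;.05 -.4 0 0 0 0;.05 -.4 0 0 0 0;.05 -.4 0 0 0 0;0 0 0 0 0 0;0 0 0 0 0 0")

```text
time_s: 10.85
tcp_pos: [0.6064, -0.2156, 0.0988]
ee_rot: [[-0.991, -0.135, -0.0], [-0.135, 0.991, 0.0], [0.0, 0.0, -1.0]]
wrist_force: [0.3, -0.4, -2.1]
gripper_width: 0.21
gripper_force: 30.0
```

Run:
```python
from h import *
p,P=look("w3")
```

```text
t 10.85 tcp [ 606.4 -215.6   98.8] yang 97.8 tilt [-0.0003  0.0002] J [ -5.  30.  -6.  -0. -54. -77.] F [ 0.3 -0.4 -2.1]
```

View pics/w3.png

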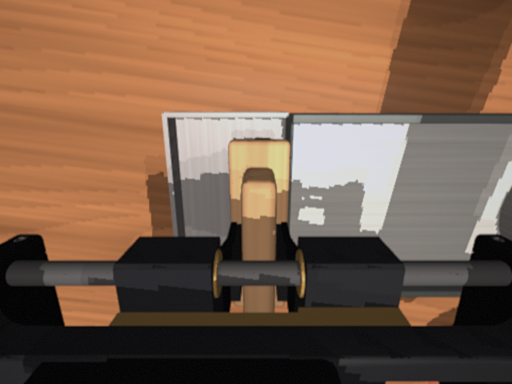

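>>> play_rows(commands="0 0 .5 0 0 0;0 0 .8 0 0 0;0 0 .8 0 0 0;-.5 .2 0 0 0 0;-1 .35 0 0 0 0;-1 .35 0 0 0 0;-1 .35 0 0 0 0;-1 .35 0 0 0 0;-1 .35 0 0 0 0;-.8 .2 0 0 0 0;-.3 .1 0 0 0 0;0 0 0 0 0 0")

```text
time_s: 12.1
tcp_pos: [0.4079, -0.1473, 0.1625]
ee_rot: [[-0.991, -0.137, 0.001], [-0.137, 0.991, 0.0], [-0.001, -0.0, -1.0]]
wrist_force: [0.7, -0.5, -0.8]
gripper_width: 0.205
gripper_force: 30.0
```

Run:
```python
from h import *
p,P=look("w4")
from station import cams
t,d=cams.capture("top"); cv2.imwrite("pics/t4.png",cv2.resize(t[125:245,230:390],(800,600),interpolation=cv2.INTER_CUBIC))
```

```text
t 12.1 tcp [ 407.9 -147.3  162.5] yang 97.9 tilt [0.0013 0.    ] J [  2.   7. -30.   0. -53. -84.] F [ 0.7 -0.5 -0.8]
```

View pics/t4.png

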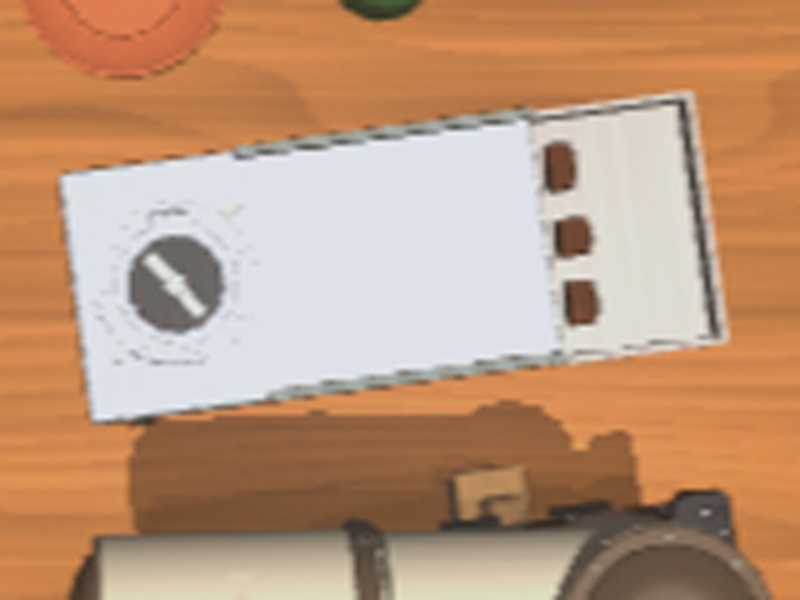

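All three chunks lie in the pan (around (560,165), (573,238), (582,303)); the apron is clear. Setting the brush down.

>>> play_rows(commands="0 0 -.7 0 0 0;0 0 -1 0 0 0;0 0 -1 0 0 0;0 0 -.6 0 0 0;0 0 -.3 0 0 0;0 0 -.1 0 0 0;0 0 -.08 0 0 0;0 0 0 0 0 0;0 0 0 0 0 0")

```text
time_s: 13.1
tcp_pos: [0.4093, -0.1478, 0.0493]
ee_rot: [[-0.991, -0.136, 0.002], [-0.136, 0.991, -0.0], [-0.002, -0.0, -1.0]]
wrist_force: [0.2, 0.3, -1.2]
gripper_width: 0.208
gripper_force: 30.0
```

>>> play_rows(commands="0 0 -.05 0 0 0;0 0 0 0 0 0;0 0 0 0 0 0")

```text
time_s: 13.4
tcp_pos: [0.4094, -0.1478, 0.0482]
ee_rot: [[-0.991, -0.137, 0.002], [-0.137, 0.991, -0.0], [-0.002, -0.001, -1.0]]
wrist_force: [-0.5, 1.6, 7.0]
gripper_width: 0.204
gripper_force: 30.0
```

>>> play_rows(commands="0 0 0 0 0 0;0 0 0 0 0 0;0 0 0 0 0 0;0 0 0 0 0 0;0 0 0 0 0 0;0 0 0 0 0 0;0 0 0 0 0 0;0 0 0 0 0 0;0 0 0 0 0 0;0 0 0 0 0 0", grip=87)

```text
time_s: 14.4
tcp_pos: [0.4085, -0.1478, 0.047]
ee_rot: [[-0.991, -0.136, -0.0], [-0.136, 0.991, -0.0], [0.0, -0.0, -1.0]]
wrist_force: [-0.6, 0.6, -0.4]
gripper_width: 0.974
gripper_force: 0.0
```

>>> play_rows(commands="0 0 .5 0 0 0;0 0 1 0 0 0;0 0 1 0 0 0;0 0 1 0 0 0;0 0 1 0 0 0;.1 .3 .6 0 0 0;.1 .9 0 0 0 -.3;.1 .9 0 0 0 -.3;.1 .9 0 0 0 -.3;.1 .9 0 0 0 -.3;.1 .9 0 0 0 -.3;.1 .9 0 0 0 -.3;.1 .9 0 0 0 -.3;.1 .9 0 0 0 -.3;.1 .9 0 0 0 -.3;.1 .9 0 0 0 -.3;0 .9 0 0 0 -.3;0 .9 0 0 0 -.3;0 .9 0 0 0 -.3")

```text
time_s: 16.3
tcp_pos: [0.4412, 0.2132, 0.1999]
ee_rot: [[-0.9, 0.435, -0.0], [0.435, 0.9, -0.0], [0.0, -0.0, -1.0]]
wrist_force: [0.3, 0.2, 0.3]
gripper_width: 0.994
gripper_force: 0.0
```

>>> play_rows(commands="0 .5 0 0 0 0;0 .2 0 0 0 0;0 0 0 0 0 0;0 0 0 0 0 0;0 0 0 0 0 0")

```text
time_s: 16.8
tcp_pos: [0.4414, 0.2322, 0.2001]
ee_rot: [[-0.901, 0.435, -0.0], [0.435, 0.901, -0.0], [0.0, -0.0, -1.0]]
wrist_force: [-0.5, 0.1, -0.2]
gripper_width: 1.002
gripper_force: 0.0
```

Run:
```python
from h import *
p,P=look("w5"); z=P[...,2]; near=(np.hypot(P[...,0]-.441,P[...,1]-.2335)<.04)
print("bar",rect(P,near&(z>.055)&(z<.07))); print("plug",rect(P,near&(z>.02)&(z<.03)))
```

```text
t 16.8 tcp [441.4 232.2 200.1] yang 64.2 tilt [-0.0002 -0.0002] J [  46.   11.  -19.   -0.  -60. -162.] F [-0.5  0.1 -0.2]
bar n675 c=(438.9,235.4) size=(14,62) ang=64.7 z=60.7 mean=[437.4 236.2]
plug n1479 c=(437.7,235.7) size=(64,63) ang=64.4 z=25.1 mean=[436.9 236.1]
```

View pics/w5.png

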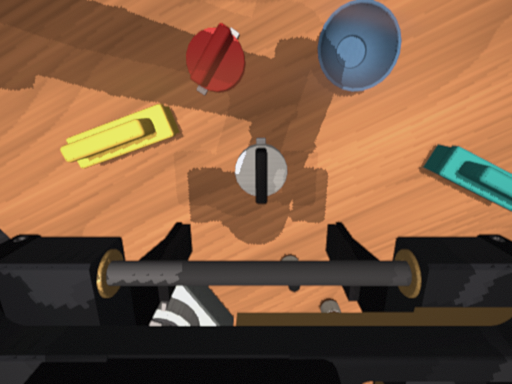

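>>> play_rows(commands="-.05 .09 -.6 0 0 0;0 0 -1 0 0 0;0 0 -1 0 0 0;0 0 -1 0 0 0;0 0 -1 0 0 0;0 0 -.6 0 0 0;0 0 -.35 0 0 0;0 0 -.15 0 0 0;0 0 0 0 0 0;0 0 0 0 0 0", grip=60)

```text
time_s: 17.85
tcp_pos: [0.4406, 0.2363, 0.03]
ee_rot: [[-0.901, 0.434, 0.001], [0.434, 0.901, 0.001], [-0.001, 0.002, -1.0]]
wrist_force: [-0.2, 0.4, -0.8]
gripper_width: 0.694
gripper_force: 0.0
```

>>> play_rows(commands="0 0 0 0 0 0;0 0 0 0 0 0;0 0 0 0 0 0;0 0 0 0 0 0;0 0 0 0 0 0;0 0 0 0 0 0;0 0 0 0 0 0;0 0 0 0 0 0", grip=6)

```text
time_s: 18.65
tcp_pos: [0.44, 0.2359, 0.029]
ee_rot: [[-0.901, 0.434, 0.0], [0.434, 0.901, 0.0], [0.0, 0.0, -1.0]]
wrist_force: [0.0, -0.4, -0.4]
gripper_width: 0.159
gripper_force: 30.0
```

>>> play_rows(commands="0 0 .3 0 0 0;0 0 1 0 0 0;0 0 1 0 0 0;0 0 1 0 0 0;0 0 .7 0 0 0;.3 -.4 0 0 0 .3;.5 -.8 0 0 0 .4;.5 -.8 0 0 0 .4;.5 -.8 0 0 0 .4;.5 -.8 0 0 0 .4;.5 -.8 0 0 0 .4;.5 -.8 0 0 0 .4;.5 -.8 0 0 0 .4;.5 -.7 0 0 0 .4;.2 -.3 0 0 0 .4;0 0 0 0 0 0;0 0 0 0 0 0")

```text
time_s: 20.35
tcp_pos: [0.5743, 0.0258, 0.1488]
ee_rot: [[-0.991, -0.134, -0.001], [-0.134, 0.991, 0.0], [0.001, 0.0, -1.0]]
wrist_force: [-0.4, 0.3, -2.3]
gripper_width: 0.156
gripper_force: 30.0
```

Run:
```python
from h import *
p,P=look("w6"); z=P[...,2]
cv2.imwrite("pics/w6b.png",cv2.resize(p[80:320,110:410],(750,600),interpolation=cv2.INTER_CUBIC))
near=(np.hypot(P[...,0]-.574,P[...,1]-.0246)<.065)
print("lid plug top",rect(P,near&(z>.135)&(z<.152)));print("rim",rect(P,near&(z>.0735)&(z<.079)))
```

```text
t 20.35 tcp [574.3  25.8 148.8] yang 97.7 tilt [-0.0012  0.0002] J [  19.   21.  -13.   -0.  -57. -101.] F [-0.4  0.3 -2.3]
lid plug top n2864 c=(560.2,23.7) size=(40,65) ang=8.2 z=144.7 mean=[557.2  23.5]
rim n2221 c=(557.3,23.7) size=(66,95) ang=7.4 z=76.6 mean=[549.6  23.9]
```

View pics/w6b.png

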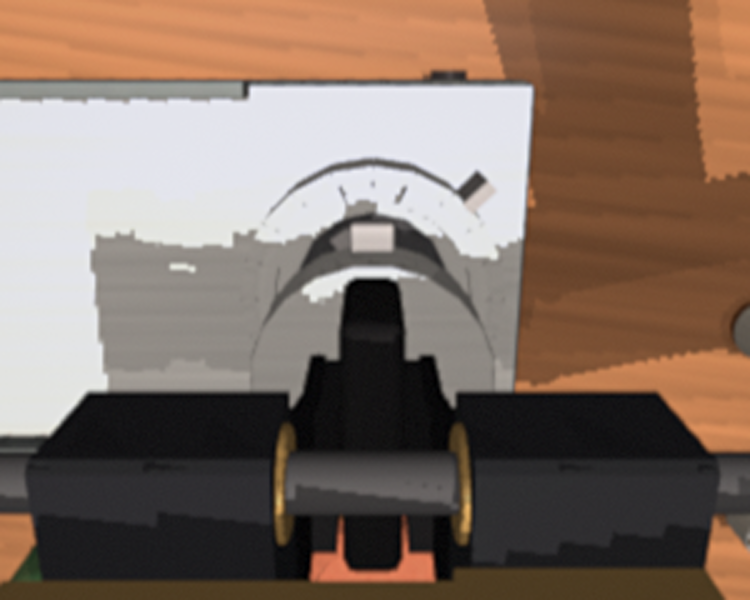

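Run:
```python
from h import *
from scipy.optimize import least_squares
f=np.load("pics/w6.npz"); ci={k:f[k] for k in("mtx","R","t")}; P=world(ci,f["d"]); z=P[...,2]; p=cv2.imread("pics/w6.png")
O=np.array([.5743,.0258]); a=np.radians(7.7);R=np.array([[np.cos(a),-np.sin(a)],[np.sin(a),np.cos(a)]])
Q=1000*((P[...,:2]-O)@R)
def fit(lo,hi,rad,n):
    m=(z>lo)&(z<hi)&(np.hypot(*np.moveaxis(Q,-1,0))<52)&(Q[...,0]<-5)
    c=np.linalg.norm(Q[m]-[0,0],axis=1); th=np.degrees(np.arctan2(Q[m][:,1],-Q[m][:,0])); pts=[]
    for b in range(-60,60,6):
        s=(th>=b)&(th<b+6)
        if s.sum()>3: pts.append(Q[m][s][c[s].argmax()])
    pts=np.array(pts); s=least_squares(lambda v:np.linalg.norm(pts-v[:2],axis=1)-v[2],[0,0,rad],loss="soft_l1")
    s2=least_squares(lambda v:np.linalg.norm(pts-v,axis=1)-rad,[0,0],loss="soft_l1")
    print(n,len(pts),"free",s.x.round(1),"fixed",s2.x.round(1),"res",np.abs(s2.fun).mean().round(2))
fit(.135,.150,33,"lid"); fit(.0735,.0795,47,"rim")
m=lambda u,v,zz:np.round(1000*((pix2w(ci,(110+u/2.5,80+v/2.5),zz)[:2]-O)@R),1)
print("lug",m(352,237,.128),m(393,237,.128),"notch",m(342,195,.0755),m(402,195,.0755),"mill corner",m(533,85,.05),"rib",m(475,190,.0755))
```

```text
lid 20 free [-1.5 -0.  32.7] fixed [-1.1 -0. ] res 0.12
rim 20 free [-2.   0.3 47.6] fixed [-2.8  0.3] res 0.44
lug [-37.4  -5.3] [-37.4   5.9] notch [-39.7 -10.1] [-39.6  10.6] mill corner [-75.6  59.1] rib [-41.4  35.7]
```

>>> play_rows(commands="-.03 -.01 -.5 0 0 0;0 0 -.5 0 0 0;0 0 -.3 0 0 0;0 0 -.1 0 0 0;0 0 -.1 0 0 0;0 0 -.1 0 0 0;0 0 0 0 0 0;0 0 0 0 0 0")

```text
time_s: 21.2
tcp_pos: [0.5743, 0.0256, 0.1014]
ee_rot: [[-0.991, -0.136, 0.001], [-0.136, 0.991, 0.0], [-0.001, 0.0, -1.0]]
wrist_force: [-0.4, 0.1, -3.1]
gripper_width: 0.155
gripper_force: 30.0
```

>>> play_rows(commands="0 0 -.06 0 0 0;0 0 0 0 0 0")

```text
time_s: 21.4
tcp_pos: [0.5741, 0.0255, 0.0992]
ee_rot: [[-0.991, -0.136, -0.0], [-0.136, 0.991, 0.0], [0.0, 0.0, -1.0]]
wrist_force: [-0.5, -0.2, -3.0]
gripper_width: 0.156
gripper_force: 30.0
```

>>> play_rows(commands="0 0 -.1 0 0 0;0 0 -.1 0 0 0;0 0 -.08 0 0 0;0 0 0 0 0 0;0 0 0 0 0 0")

```text
time_s: 21.9
tcp_pos: [0.5741, 0.0255, 0.0907]
ee_rot: [[-0.991, -0.136, -0.0], [-0.136, 0.991, -0.0], [0.0, -0.0, -1.0]]
wrist_force: [-0.9, -0.0, -1.6]
gripper_width: 0.161
gripper_force: 30.0
```

>>> play_rows(commands="0 0 -.04 0 0 0;0 0 -.03 0 0 0;0 0 0 0 0 0;0 0 0 0 0 0")

```text
time_s: 22.3
tcp_pos: [0.5742, 0.0256, 0.0891]
ee_rot: [[-0.991, -0.136, 0.0], [-0.136, 0.991, 0.0], [-0.0, -0.0, -1.0]]
wrist_force: [-0.0, -0.2, -0.3]
gripper_width: 0.157
gripper_force: 30.0
```

>>> play_rows(commands="0 0 -.03 0 0 0;0 0 0 0 0 0;0 0 0 0 0 0")

```text
time_s: 22.6
tcp_pos: [0.5743, 0.0256, 0.0891]
ee_rot: [[-0.991, -0.136, 0.001], [-0.136, 0.991, -0.0], [-0.001, -0.0, -1.0]]
wrist_force: [-2.7, 0.6, 5.3]
gripper_width: 0.162
gripper_force: 30.0
```

>>> play_rows(commands="0 0 0 0 0 -.4;0 0 0 0 0 -.4;0 0 0 0 0 -.4;0 0 0 0 0 -.4;0 0 0 0 0 -.4;0 0 0 0 0 0")

```text
time_s: 23.2
tcp_pos: [0.575, 0.0256, 0.089]
ee_rot: [[-0.987, 0.162, 0.002], [0.162, 0.987, -0.0], [-0.002, 0.0, -1.0]]
wrist_force: [-1.5, -0.6, 4.7]
gripper_width: 0.157
gripper_force: 30.0
```

Run:
```python
from station import r
s=r.sense();print(s["wrist_force"],s["moment"],s["gripper_force"],s["ee_rot"])
```

```text
[-1.54699486 -0.58298784  4.71033213] [-0.14359335  0.35083743 -0.08904075] 30.00008831731975 [[-9.86721497e-01  1.62406724e-01  2.17801609e-03]
 [ 1.62407086e-01  9.86723841e-01 -1.09596150e-05]
 [-2.15088032e-03  3.42911159e-04 -9.99997628e-01]]
```

>>> play_rows(commands="0 0 0 0 0 -.4;0 0 0 0 0 -.4;0 0 0 0 0 -.4;0 0 0 0 0 -.4;0 0 0 0 0 -.4;0 0 0 0 0 -.4;0 0 0 0 0 -.4;0 0 0 0 0 -.4;0 0 0 0 0 0;0 0 0 0 0 0;0 0 0 0 0 0")

```text
time_s: 24.3
tcp_pos: [0.5749, 0.0251, 0.089]
ee_rot: [[-0.801, 0.599, 0.002], [0.599, 0.801, -0.001], [-0.002, 0.001, -1.0]]
wrist_force: [-1.1, -0.8, 5.6]
gripper_width: 0.156
gripper_force: 30.0
```

Run:
```python
from h import *
p,P=look("w7"); z=P[...,2]
from station import r; s=r.sense(); print(s["moment"],s["gripper_width"])
cv2.imwrite("pics/w7b.png",cv2.resize(p[80:320,110:410],(750,600),interpolation=cv2.INTER_CUBIC))
near=(np.hypot(P[...,0]-.574,P[...,1]-.0246)<.065)
print("bar",rect(P,near&(z>.115)&(z<.124)))
```

```text
t 24.3 tcp [574.9  25.1  89. ] yang 53.2 tilt [ 0.0019 -0.0005] J [  19.   25.  -17.    0.  -49. -146.] F [-1.1 -0.8  5.6]
[-0.58602344  0.29645893 -0.08234989] 0.16048240064682337
bar n2273 c=(571.0,23.5) size=(33,62) ang=38.1 z=120.7 mean=[567.8  29.1]
```

View pics/w7b.png

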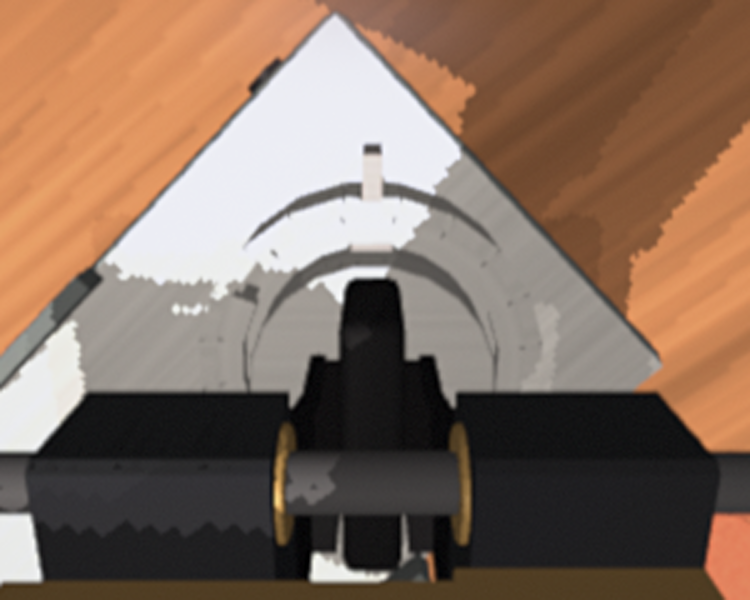

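Run:
```python
from h import *
f=np.load("pics/w7.npz"); ci={k:f[k] for k in("mtx","R","t")}; P=world(ci,f["d"])*1000
for v in range(154,194,2): print(v,P[v,259].round(0), P[v,240].round(0))
```

```text
154 [532.  56.  77.] [527.  42.  51.]
156 [533.  55.  78.] [528.  42.  56.]
158 [534.  55.  77.] [528.  43.  65.]
160 [535.  54.  77.] [529.  43.  72.]
162 [536.  53.  77.] [529.  43.  76.]
164 [537.  52.  77.] [530.  42.  77.]
166 [538.  52.  78.] [531.  42.  77.]
168 [540.  51.  77.] [532.  41.  76.]
170 [541.  50.  77.] [533.  40.  76.]
172 [542.  49.  77.] [534.  39.  76.]
174 [543.  48.  78.] [535.  38.  77.]
176 [544.  47.  76.] [536.  38.  77.]
178 [546.  46.  69.] [537.  37.  77.]
180 [509.  73. 252.] [539.  36.  76.]
182 [548.  44.  73.] [542.  32.  64.]
184 [548.  44.  78.] [542.  33.  70.]
186 [548.  45.  83.] [542.  33.  76.]
188 [548.  44.  85.] [542.  33.  79.]
190 [550.  43.  85.] [542.  34.  85.]
192 [549.  43.  90.] [543.  33.  86.]
```

>>> play_rows(commands="0 0 0 0 0 -.05;0 0 0 0 0 0;0 0 0 0 0 0")

```text
time_s: 24.65
tcp_pos: [0.5749, 0.0251, 0.089]
ee_rot: [[-0.797, 0.604, 0.002], [0.604, 0.797, -0.001], [-0.002, 0.0, -1.0]]
wrist_force: [-1.5, -1.6, 5.2]
gripper_width: 0.157
gripper_force: 30.0
```

Run:
```python
from h import *
p,P=look("w8")
from station import cams
t,d=cams.capture("scene"); cv2.imwrite("pics/s8.png",cv2.resize(t,(800,600)))
```

```text
t 24.65 tcp [574.9  25.1  89. ] yang 52.8 tilt [ 0.0018 -0.0007] J [  19.   25.  -17.    0.  -49. -146.] F [-1.5 -1.6  5.2]
```

View pics/s8.png

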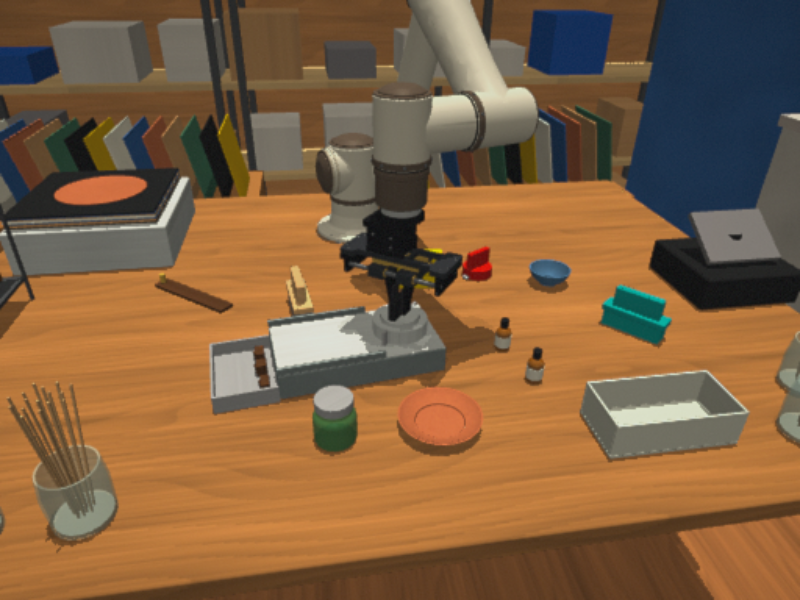

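The scene shows the chunks in the pan at (262,367), the brush upright on the counter at (300,290) clear of the mill, and the lid held in the collar at (400,318).

```bash
python3 -c "
from station import r
print(r.finish_job())"
```

```text
the job is handed in; nothing more can be done
None
```

Job handed in at about 25 s: all three chunks are in the pan, the brush stands on the counter clear of the mill, and the lid is fully home, turned clockwise to about 45° in line with the ribs and still gripped; the rotation stayed well short of the lock.

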